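# Show which nut goes on the bare wheel stud

### The arm

A 7-joint arm with a two-finger parallel gripper is mounted at the origin on the work surface. World frame = base frame: x ahead of the robot, y to its left, z up, the work surface at z = 0. Lengths are in m, angles in rad, forces in N, time in s.
With the tool pointing down it reaches from about 0.35 to 0.9 m from the base axis. Payload 8.1 kg.
Tool frame: the origin (TCP) lies midway between the tips of the shut fingers; the grasp point (between the pads) lies 19 mm behind it; z points along the fingers, y is the direction in which the jaws open and shut (so a half turn about z gives the same grasp; the last joint's range is limited). The gripper opens to 92 mm and grips with 3 to 60 N. Pads are 19 mm wide; open, the fingers measure 130 mm over their backs; the gripper's body (75 mm by 190 mm) begins 47 mm behind the grasp point.
Start: joints at [-1.382, 0.434, 0.025, 1.573, -0.012, 1.134, -0.075], TCP at [0.18, 0.599, 0.227] pointing down, gripper open.
Joint ranges: [-2.62, 2.62], [-0.44, 2.09], [-1.27, 1.32], [0.08, 2.57], [-1.32, 4.46], [0.12, 2], [-2.74, 2.74]. Speed limits (rad/s): [2.22, 2.22, 3.01, 3.01, 3.14, 3.14, 3.14].

### API

Orientations are given as a rotation vector (axis times angle).
In Python, from cell import arm gives the robot as it stands. The module is installed in compiled form; this text tells all that it offers.
- The arm moves only by the tool jog_arm, never from a script. Its argument "increments" is a list of rows, each an object with "slide": the shift along the tool's x, y, z in mm, a list of three; "roll": the turn about the tool's z in rad; "gripper": the opening, from 0 (shut) to 1 (fully open). In form: [{"slide": [x, y, z], "roll": roll, "gripper": gripper}, ...]. A call has exactly 10 rows; each row is the pose to reach, as a shift and turn from the pose commanded when the call began, along the tool's axes at that moment; what a row does not reach only later rows make up. A row lasts 1/12 s, in which the tool goes at most 41.7 mm and 7.16 degrees, less where a joint would pass 70% of its speed; a pose out of reach is approached as far as the arm can. A call with a gripper value outside its range is refused whole. The fingers move at their own pace and stop on an object; "newtons" is the grip in N (left out, the last holds). Time passes only in rows, so rows that repeat a pose let the fingers close, or fill a call up. It gives the time, the measured TCP pose, the force and the opening at its end, in the units of the state.
- arm.observe(): the state, without advancing time (a new reading comes with each control period).
- arm.get_image(name): name is "side" or "top"; returns a dict with "frame" (384x512x3 uint8, blue, green, red), "depth" (384x512 float32, m along the optical axis (not along the pixel's ray), 0 where there is no reading), "intrinsics" (3x3 intrinsics, pixels), "dist_coeffs" ([k1, k2, p1, p2, k3] as OpenCV has them; the pictures are not rectified), "R" (3x3) and "t" (3): a world point X has camera coordinates R X + t. Camera axes: x right, y down, z forward; pixel columns grow to the right and rows downward; lengths in m; the calibration is good to about 2 mm. A picture is of the moment at which its call begins.
- arm.sign_off(): hands the job in, once; it reports no verdict.
The state is a dict: "clock": time; "joints": joint angles; "dq": joint speeds; "joint_efforts": joint torques, N m; "position": TCP position; "ee_rot": TCP orientation; "force": force on the tool from outside, world axes, zero at the start; "ft_torque": the same for the moment, N m; "width": opening from 0.0 (shut) to 1.0 (fully open).
Only numpy, scipy, OpenCV 4.12 (cv2) and the standard library are available. Lean on these libraries where they do the work, as an engineer would, in place of code of your own. Each camera call takes 0.05 s, during which the arm holds its last target.

### The job

Press the red button on the yellow call box fully down and let it come back up. Then show your workmate what is missing on the brake hub: hold the fingertips just above the loose green wheel nut on the bench (within about 4 cm) for two seconds, then just above the tip of the one wheel stud that has no nut on it for two seconds, and finish still pointing there. Do not touch the nut or the hub, and leave the other things on the bench where they are.

Things in the scene. Friction and masses are not known exactly. Their poses are not given: they have to be found in the camera images.
- call (a joint): the call button's travel in m: 0 up (released), 0.006 fully down; it counts as pressed above 0.0045. It springs back; fully down takes 5 N. It is pressed vertically downward.
- call_top (a point): centre of the top face of the round red button (34 mm across), which stands on a fixed yellow box 90 x 90 x 45 mm (amber lamp in one corner of its top). The point is 67 mm above the bench when the button is up; z points up. A black collar 50 mm across round the button reaches 57 mm.
- nut: the loose wheel nut: anodised green, 27 mm hexagon on a 34 mm round flange, domed closed top, 36 mm tall, standing on the bench flange down. Origin at the centre of its underside, z up; loose, about 60 g.
- nut_top (a point): the middle of the loose nut's domed top, 36 mm above the bench.
- tile: fixed black rubber tile under the hub, 280 mm square plus 14 mm teeth round its edge, 10 mm thick; origin at the centre of its underside.
- hub: fixed brake disc on the tile: ring 240 mm across, 22 mm thick; dark hat 156 mm across to 45 mm; middle boss 62 mm across to 61 mm. Five studs point up from the hat on a 112 mm circle, 66 mm apart; four carry green nuts like the loose one, tops at 81 mm. Origin: centre of the disc's underside, 10 mm above the bench; heights are from it; its x axis points to the bare stud.
- stud_tip (a point): the top of the one bare stud: a copper-coloured threaded rod 14 mm across, 36 mm tall above the hat, its tip 91 mm above the bench.
- socket: bystander: dark steel tube-shaped socket, 28 mm across, 32 mm tall, standing; origin at the centre of its underside.
- bearing: bystander: flat ring bearing, silver with a blue band, 58 mm across, 16 mm tall; origin at the centre of its underside.
- spanner: bystander: steel spanner 190 mm long lying flat along its own x axis; origin in its middle, on the bench.
- tin: bystander: tin with a blue label, 60 mm across, 55 mm tall, standing; origin at the centre of its underside.

How it is judged:
On the way, in this order (a step that is already met when the one before it is completed fails the run):
1. the call button is pressed down (value of joint call above 0.0045 m), for 0.05 s.
2. the button is up again and the fingertips stay just above the loose nut (horizontal distance between the grasp point and nut_top below 0.02 m and z of the grasp point in the frame of nut_top between 0.016 and 0.08 m and value of joint call below 0.0015 m), for 1.5 s.
3. the fingertips stay just above the bare stud (horizontal distance between the grasp point and stud_tip below 0.02 m and z of the grasp point in the frame of stud_tip between 0.016 and 0.08 m), for 1.5 s.
At the end, for the whole second after the job is handed in: the fingertips are still just above the bare stud without touching it (the grasp point, 19 mm behind the fingertips, within 20 mm of the stud's axis sideways and 16 to 80 mm above its tip); the button is up; the nut stands within 6 mm, and the bystanders lie within 10 mm, of where they were (all of step 3 and value of joint call below 0.0015 m and angle between nut's own z axis and vertical below 0.1 rad and linear speed of nut below 0.01 m/s and distance of nut from where it was at the start of the episode below 0.006 m and distance of each of socket, bearing, spanner, tin from where it was at the start of the episode below 0.01 m).
It fails at once if the loose nut is touched (contact force between any of the fingers, the arm and nut above 0.3 N).
It fails at once if the loose nut is moved or lifted (distance of nut from where it was at the start of the episode above 0.006 m).
It fails at once if the hub, its studs or its nuts are touched (contact force between any of the fingers, the arm and hub above 0.3 N).
It fails at once if a bystander is moved by more than 10 mm (distance of any of socket, bearing, spanner, tin from where it was at the start of the episode above 0.01 m).
It also fails if it takes over 51 s, if anything falls off the work surface, if the arm or the gripper's body presses on something with over 40 N, if the wrist force passes 120 N, or if a joint passes its speed limit or range.

## Working session

There is one attempt and no reset: what is moved stays moved. The work goes in short steps, Python scripts to look and compute and a tool call to move; the robot and the scene stay as the last step left them, time stands still between calls to the robot, and variables do not carry over. Pictures are saved under pics/ and viewed, and the job is handed in when it is done.

Besides the shell and the picture viewer there is one more tool, called as name(argument=value, ...) on one line, values as JSON. jog_arm: Moves the arm, as the interface text tells. Its arguments: {"type":"object","properties":{"increments":{"type":"array"},"newtons":{"type":"number"}},"required":["increments"]}

```bash
mkdir -p pics
cat > h.py <<'E'
import numpy as np, cv2
from cell import arm
def grab(n):
    im=arm.get_image(n); np.savez(''+n+'.npz',**{k:np.asarray(v) for k,v in im.items()}); return im
def load(n):
    return dict(np.load(''+n+'.npz'))
def ray(im,uv):
    p=cv2.undistortPoints(np.array([[uv]],float),np.asarray(im['intrinsics'],float),np.asarray(im['dist_coeffs'],float))[0,0]
    R=np.asarray(im['R']);t=np.asarray(im['t'])
    return -R.T@t, R.T@np.array([p[0],p[1],1.])
def plane(im,uv,z):
    o,d=ray(im,uv); return o+d*(z-o[2])/d[2]
def dep(im,uv):
    o,d=ray(im,uv); return o+d*float(im['depth'][int(round(uv[1])),int(round(uv[0]))])
def tri(r1,r2):
    A=np.zeros((3,3));b=np.zeros(3)
    for o,d in (r1,r2):
        d=d/np.linalg.norm(d);P=np.eye(3)-np.outer(d,d);A+=P;b+=P@o
    x=np.linalg.solve(A,b)
    return x,[np.linalg.norm(np.cross(x-o,d/np.linalg.norm(d))) for o,d in (r1,r2)]
E
python3 - <<'E'
from h import *
for n in('top','side'):
    im=grab(n); cv2.imwrite(f'pics/{n}0.png',im['frame'])
    print(n,-np.array(im['R']).T@np.array(im['t']),np.array(im['R'])[2])
print(arm.observe())
E
```

```text
top [ 0.38750527 -0.05093308  0.96664441] [ 0.20087652 -0.03091062 -0.97912878]
side [ 0.17578725 -0.68825918  0.52247028] [ 0.47211844  0.71282435 -0.51863824]
{'clock': 0.1, 'joints': array([-1.38159014,  0.43514186,  0.0249493 ,  1.57401267, -0.01157   ,
        1.13399018, -0.07511401]), 'dq': array([-0.00048533, -0.00069512, -0.00055691,  0.00155637,  0.00174152,
        0.00110773, -0.00043701]), 'joint_efforts': array([ 3.06552523e-03, -6.69115663e+01,  9.87911336e-01, -3.15143073e+01,
       -6.05863519e-02,  3.73902312e-02,  5.59284604e-05]), 'position': array([0.17971631, 0.59812407, 0.22602775]), 'ee_rot': array([-4.56810451e-01, -3.10814183e+00,  2.20917641e-03]), 'force': array([-0.67164211, -0.16097147, -0.02626961]), 'ft_torque': array([-0.06710453, -0.02110098, -0.02131495]), 'width': 0.9988746250691274}
```

View pics/top0.png

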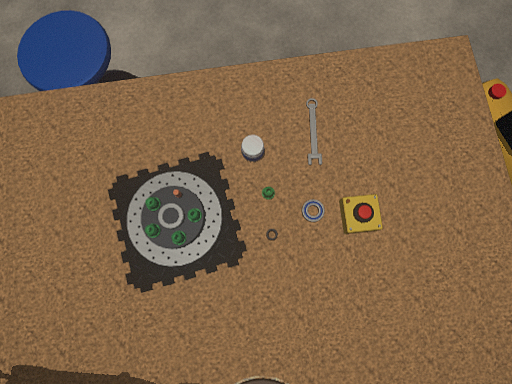

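View pics/side0.png

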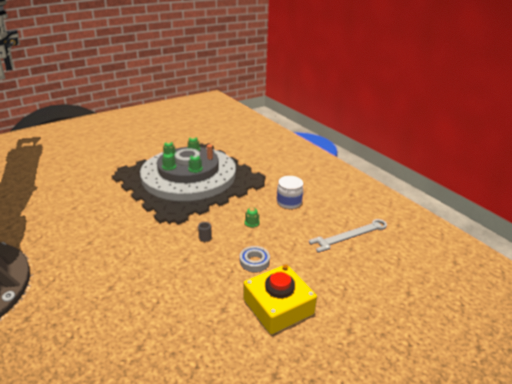

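The top view shows the button at (365,212), the loose nut at (268,193), the bare copper stud at (177,192) and the hub centre at (170,216). The side view shows the button at (280,283), the nut at (252,218) and the stud at (210,153). The red and yellow object at (498,91) in the top view is off the bench.

Run:
```python
from h import *
T=load('top');S=load('side')
def blobs(im,lo,hi,box,name,mn=8):
    hsv=cv2.cvtColor(im['frame'],cv2.COLOR_BGR2HSV)
    m=cv2.inRange(hsv,lo,hi); k=np.zeros_like(m); x0,y0,x1,y1=box; k[y0:y1,x0:x1]=m[y0:y1,x0:x1]
    n,l,st,c=cv2.connectedComponentsWithStats(k)
    for i in range(1,n):
        if st[i,4]>=mn:
            print(name,st[i].tolist(),c[i].round(1).tolist(),'dep',dep(im,c[i]).round(4))
blobs(T,(0,150,100),(8,255,255),(335,190,390,240),'T red')
blobs(S,(0,150,100),(6,255,255),(240,260,320,330),'S red')
blobs(T,(50,80,30),(90,255,255),(110,160,300,260),'T green')
blobs(S,(50,80,30),(90,255,255),(120,130,300,240),'S green')
blobs(T,(3,110,60),(16,255,255),(165,182,190,202),'T cop')
blobs(S,(3,110,60),(16,255,255),(195,138,222,165),'S cop')
for n,im,b in(('top',T,(130,170,290,260)),('side',S,(150,130,270,240))):
    x0,y0,x1,y1=b; cv2.imwrite(f'pics/{n}_c.png',cv2.resize(im['frame'][y0:y1,x0:x1],None,fx=5,fy=5,interpolation=cv2.INTER_NEAREST)[:600])
```

```text
T red [358, 205, 14, 14, 148] [364.4, 211.5] dep [ 0.475  -0.325   0.0667]
S red [269, 273, 23, 18, 310] [279.7, 281.2] dep [ 0.471  -0.3285  0.067 ]
T green [262, 187, 13, 12, 102] [267.8, 192.3] dep [ 0.567  -0.1025  0.0082]
T green [146, 197, 15, 14, 139] [152.4, 203.2] dep [0.5654 0.1772 0.0902]
T green [188, 209, 14, 13, 132] [193.8, 214.8] dep [0.5232 0.0825 0.0916]
T green [145, 224, 16, 14, 144] [152.0, 230.1] dep [0.5021 0.1847 0.0871]
T green [171, 231, 15, 14, 134] [178.0, 237.3] dep [0.4763 0.125  0.0907]
S green [188, 139, 12, 12, 81] [193.7, 144.1] dep [0.5681 0.1768 0.076 ]
S green [162, 143, 14, 27, 271] [168.5, 157.9] dep [0.476  0.1219 0.0851]
S green [188, 155, 15, 18, 192] [194.8, 164.3] dep [0.5224 0.0769 0.0756]
S green [245, 210, 14, 17, 139] [251.5, 219.0] dep [ 0.5595 -0.1114  0.0207]
T cop [173, 189, 8, 8, 39] [176.4, 192.4] dep [0.5828 0.1176 0.0917]
S cop [199, 138, 23, 21, 252] [211.0, 145.3] dep [0.5892 0.1211 0.0899]
```

View pics/top_c.png

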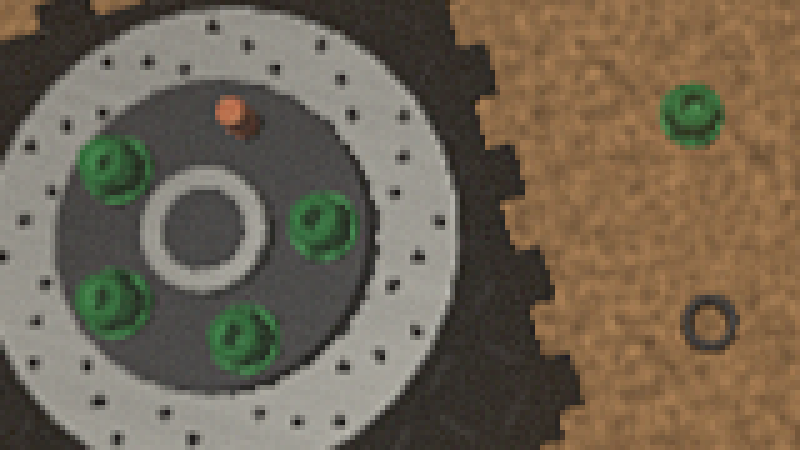

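View pics/side_c.png

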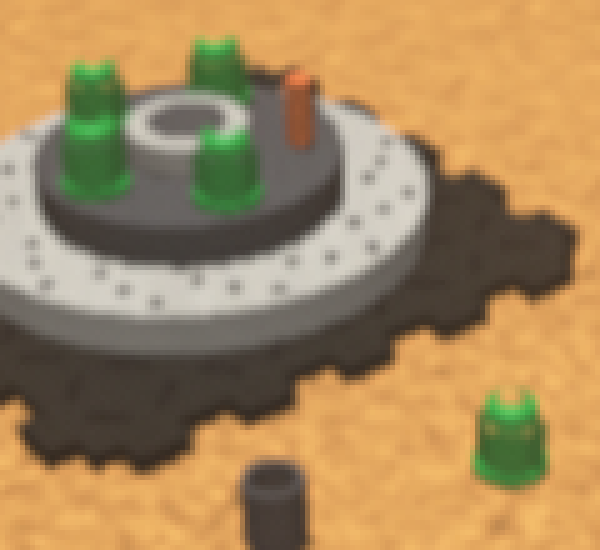

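In the enlarged top crop the bare stud tip is at about (175.7,191.3) and the loose nut's dome at about (267.8,191.5). In the side crop they are at (209.4,145.2) and (251.9,209.8). I'll triangulate these and check them against the hub geometry.

Run:
```python
from h import *
T=load('top');S=load('side')
for n,a,b,z in(('btn',(364.4,211.5),(279.7,281.2),.067),('stud',(175.6,191.2),(209.3,145.0),.091),('nut',(267.8,191.5),(251.9,209.8),.036),):
    x,e=tri(ray(T,a),ray(S,b)); print(n,x.round(4),np.round(e,4),'Tplane',plane(T,a,z).round(4),'Splane',plane(S,b,z).round(4))
# nut: flange centre on z~.003 
print('nut flange',plane(T,(267.8,192.9),.004).round(4), plane(T,(267.8,192.3),.018).round(4))
# green hub nuts at mid height z=.075
P=[plane(T,c,.078)[:2] for c in((152.4,203.2),(193.8,214.8),(152.0,230.1),(178.0,237.3))]
P=np.array(P); print(P.round(4))
# circle fit R
from scipy.optimize import least_squares
r=least_squares(lambda c:np.linalg.norm(P-c,axis=1)-.056,P.mean(0)); c=r.x; print('hub',c,r.fun)
print('boss',plane(T,((202)/5+130,(228)/5+170),.071))
s=tri(ray(T,(175.6,191.2)),ray(S,(209.3,145.0)))[0][:2]; print(np.linalg.norm(s-c),np.degrees(np.arctan2(*(s-c)[::-1])),np.degrees(np.arctan2(P[:,1]-c[1],P[:,0]-c[0])))
# depth points: top of nut, bystanders
d=T['depth']
for n,(u,v) in dict(tin=(252,147),bearing=(313,211),socket=(272,234),spanner=(313,130)).items(): print(n,plane(T,(u,v),.03).round(3))
from scipy.spatial.transform import Rotation as Ro
o=arm.observe();print(Ro.from_rotvec(o['ee_rot']).as_matrix().round(3))
# depth-based nut pixels
for n,im,b in(('T',T,(258,183,280,205)),('S',S,(240,205,265,230))):
    pts=np.array([dep(im,(u,v)) for v in range(b[1],b[3]) for u in range(b[0],b[2])])
    q=pts[pts[:,2]>.015]; print(n,len(q),q.mean(0).round(4),q.max(0).round(4),q.min(0).round(4))
```

```text
btn [ 0.4745 -0.3255  0.063 ] [0.0009 0.0009] Tplane [ 0.4749 -0.3247  0.067 ] Splane [ 0.4709 -0.3285  0.067 ]
stud [0.5848 0.1194 0.0929] [0.0009 0.0009] Tplane [0.5861 0.1194 0.091 ] Splane [0.5856 0.1231 0.091 ]
nut [ 0.5649 -0.102   0.0364] [0.0012 0.0012] Tplane [ 0.5638 -0.1015  0.036 ] Splane [ 0.5665 -0.1017  0.036 ]
nut flange [ 0.5662 -0.1026  0.004 ] [ 0.5652 -0.1021  0.018 ]
[[0.5678 0.1804]
 [0.5254 0.0846]
 [0.5034 0.1871]
 [0.4776 0.1276]]
hub [0.53178829 0.13912297] [-0.00124799 -0.00108528 -0.00029558 -0.00055669]
boss [0.53272913 0.14178329 0.071     ]
0.05655993313695948 -20.43243554024142 [  48.85001379  -96.6756155   120.63508032 -167.95886366]
tin [ 0.688 -0.079  0.03 ]
bearing [ 0.499 -0.207  0.03 ]
socket [ 0.457 -0.096  0.03 ]
spanner [ 0.712 -0.245  0.03 ]
[[-0.958  0.288 -0.   ]
 [ 0.288  0.958 -0.001]
 [-0.    -0.001 -1.   ]]
T 68 [ 0.5611 -0.1005  0.0453] [ 0.5761 -0.0509  0.9666] [ 0.3875 -0.1147  0.0159]
S 147 [ 0.5632 -0.106   0.0275] [ 0.5804 -0.0905  0.0391] [ 0.553  -0.1164  0.0153]
```

The measurements agree with the given sizes:

| Point | Measured position (m) | Check |
|---|---|---|
| Button | (0.474, -0.326) | height 63–67 mm, given 67 mm |
| Nut top | (0.565, -0.102, 0.036) | height matches 36 mm |
| Stud tip | (0.585, 0.120, 0.092) | 56.6 mm from the hub centre, given 56 mm, and it fills the 72° gap |

Next I'll shut the fingers and swing towards the button by way of (0.5, 0.2).

jog_arm(increments=[{"slide": [-12,-8,0],"roll": 0,"gripper": 0},{"slide": [-40,-27,0],"roll": 0,"gripper": 0},{"slide": [-74,-51,0],"roll": 0,"gripper": 0},{"slide": [-108,-74,0],"roll": 0,"gripper": 0},{"slide": [-142,-98,0],"roll": 0,"gripper": 0},{"slide": [-176,-121,0],"roll": 0,"gripper": 0},{"slide": [-210,-145,0],"roll": 0,"gripper": 0},{"slide": [-244,-168,0],"roll": 0,"gripper": 0},{"slide": [-270,-187,0],"roll": 0,"gripper": 0},{"slide": [-280,-193,0],"roll": 0,"gripper": 0}], newtons=10)

```text
clock: 0.93
position: [0.3959, 0.3269, 0.2268]
ee_rot: [0.468, 3.105, -0.003]
force: [0.6, 0.2, 0.4]
width: 0.324
```

jog_arm(increments=[{"slide": [-8,-12,0],"roll": 0,"gripper": 0},{"slide": [-26,-38,0],"roll": 0,"gripper": 0},{"slide": [-48,-70,0],"roll": 0,"gripper": 0},{"slide": [-71,-103,0],"roll": 0,"gripper": 0},{"slide": [-94,-136,0],"roll": 0,"gripper": 0},{"slide": [-117,-170,0],"roll": 0,"gripper": 0},{"slide": [-140,-204,0],"roll": 0,"gripper": 0},{"slide": [-163,-238,0],"roll": 0,"gripper": 0},{"slide": [-186,-271,0],"roll": 0,"gripper": 0},{"slide": [-194,-283,0],"roll": 0,"gripper": 0}])

```text
clock: 1.77
position: [0.4974, -0.0003, 0.227]
ee_rot: [0.466, 3.105, -0.003]
force: [-0.1, 0.0, 0.6]
width: 0.005
```

```bash
cat >> h.py <<'E'
from scipy.spatial.transform import Rotation as Ro
def to(x,y,z):
    o=arm.observe(); R=Ro.from_rotvec(o['ee_rot']).as_matrix()
    print('pos',o['position'].round(4),'slide',(R.T@(np.array([x,y,z])-o['position'])*1000).round(1),'z axis',R[:,2].round(3),'q',o['joints'].round(2),'f',o['force'].round(2),'w',round(o['width'],3),'t',o['clock'])
E
python3 -c "
from h import *
to(.474,-.326,.11)"
```

```text
pos [ 4.974e-01 -3.000e-04  2.270e-01] slide [ -73.1 -318.   117.7] z axis [ 0.001 -0.002 -1.   ] q [-0.4   0.23  0.35  1.9  -0.09  1.03  1.26] f [-0.05  0.03  0.6 ] w 0.005 t 1.7667
```

jog_arm(increments=[{"slide": [-3,-12,4],"roll": 0,"gripper": 0},{"slide": [-10,-42,15],"roll": 0,"gripper": 0},{"slide": [-19,-80,29],"roll": 0,"gripper": 0},{"slide": [-28,-118,43],"roll": 0,"gripper": 0},{"slide": [-37,-156,57],"roll": 0,"gripper": 0},{"slide": [-46,-194,71],"roll": 0,"gripper": 0},{"slide": [-55,-232,85],"roll": 0,"gripper": 0},{"slide": [-64,-270,99],"roll": 0,"gripper": 0},{"slide": [-71,-305,113],"roll": 0,"gripper": 0},{"slide": [-73,-318,118],"roll": 0,"gripper": 0}])

```text
clock: 2.6
position: [0.4722, -0.3249, 0.107]
ee_rot: [-0.465, -3.105, 0.004]
force: [-0.3, -0.1, -0.4]
width: 0.006
```

```bash
python3 -c "
from h import *
for n in('top','side'):
    im=grab(n);cv2.imwrite(f'pics/{n}1.png',im['frame'])
to(.474,-.326,.0605)"
```

```text
pos [ 0.4726 -0.3227  0.1075] slide [-2.4 -2.7 47. ] z axis [-0.002 -0.001 -1.   ] q [ 0.22  0.5   0.4   1.86 -0.25  0.83  2.02] f [-0.11  0.26 -0.51] w 0.004 t 2.7
```

View pics/side1.png

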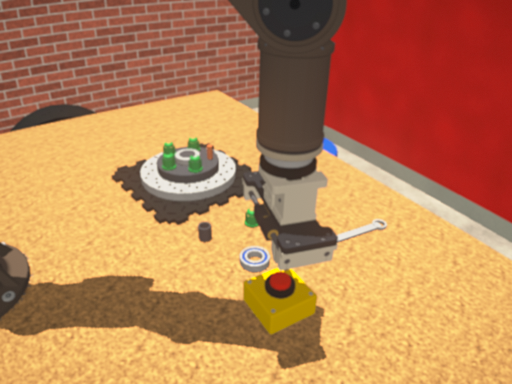

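View pics/top1.png

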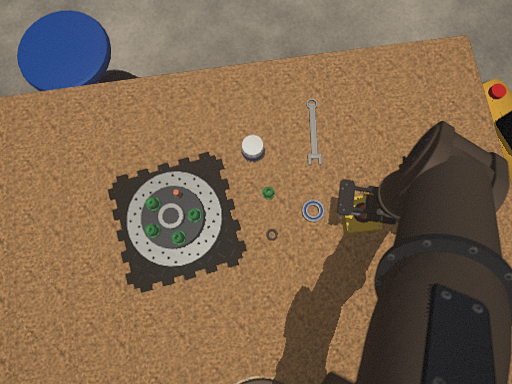

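```bash
python3 -c "
from h import *
for n,b in(('side',(220,140,350,260)),('top',(320,160,450,270))):
    im=load(n);rv=cv2.Rodrigues(im['R'])[0]
    for P in ([.4726,-.3227,.1075],[.4726,-.3227,.1265]):
        print(n,cv2.projectPoints(np.array([P]),rv,im['t'],im['intrinsics'],im['dist_coeffs'])[0].ravel())
for n,b in(('side',(220,200,350,320)),('top',(320,160,450,270))):
    f=load(n)['frame'][b[1]:b[3],b[0]:b[2]]
    cv2.imwrite(f'pics/{n}1c.png',cv2.resize(f,None,fx=5,fy=5,interpolation=cv2.INTER_CUBIC))
"
```

```text
side [279.83670274 259.44500034]
side [280.53743442 249.93731767]
top [368.58031051 210.16414213]
top [370.99368465 208.97006781]
```

View pics/side1c.png

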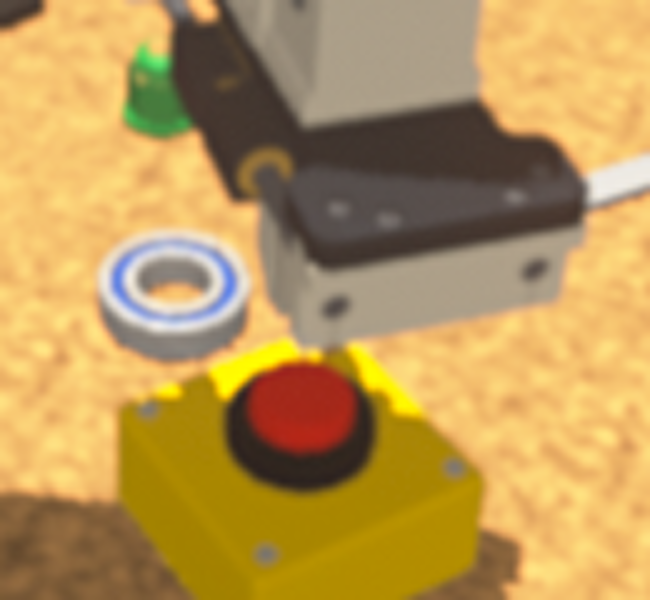

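View pics/top1c.png

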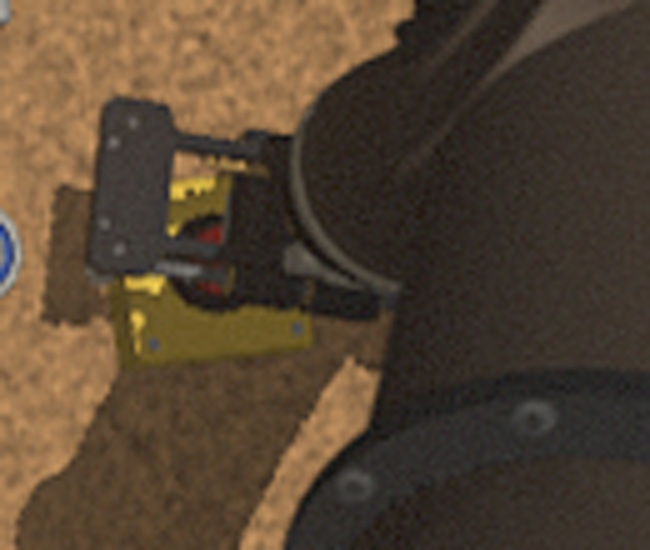

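The zoom shows a wide linkage body around the fingers, and the tips are hard to make out. I'll use depth to find where the lowest parts are before pressing.

```bash
python3 -c "
from h import *
S=load('side');T=load('top')
for c in((300,335),(330,330),(430,300),(550,280),(340,210),(280,270),(300,300),(480,190),(400,60),(200,80),(265,170)):
    uv=(c[0]/5+220,c[1]/5+200); print('S',c,dep(S,uv).round(3))
for c in((135,150),(135,240),(190,140),(210,250),(270,200),(310,260)):
    uv=(c[0]/5+320,c[1]/5+160); print('T',c,dep(T,uv).round(3))
# min z of gripper points in region near TCP
v,u=np.mgrid[200:275,255:350]
P=np.array([dep(S,(a,b)) for a,b in zip(u.ravel(),v.ravel())])
q=P[(P[:,2]>.085)&(P[:,2]<.2)]
R=Ro.from_rotvec(arm.observe()['ee_rot']).as_matrix()
L=(q-arm.observe()['position'])@R*1000
for lo in range(-90,40,10):
    s=L[(L[:,2]>=lo)&(L[:,2]<lo+10)]
    if len(s): print(lo,len(s),s.min(0).round(),s.max(0).round())
"
```

```text
S (300, 335) [ 0.413 -0.397  0.179]
S (330, 330) [ 0.423 -0.397  0.176]
S (430, 300) [ 0.446 -0.407  0.182]
S (550, 280) [ 0.479 -0.416  0.18 ]
S (340, 210) [ 0.421 -0.399  0.217]
S (280, 270) [ 0.46  -0.329  0.129]
S (300, 300) [ 0.413 -0.397  0.19 ]
S (480, 190) [ 0.456 -0.41   0.215]
S (400, 60) [ 0.461 -0.371  0.229]
S (200, 80) [ 0.441 -0.31   0.193]
S (265, 170) [ 0.435 -0.351  0.192]
T (135, 150) [ 0.51  -0.254  0.213]
T (135, 240) [ 0.473 -0.246  0.216]
T (190, 140) [ 0.51  -0.276  0.215]
T (210, 250) [ 0.464 -0.275  0.218]
T (270, 200) [ 0.481 -0.305  0.213]
T (310, 260) [ 0.452 -0.306  0.242]
-90 586 [-37. -95. -90.] [ 37.  47. -80.]
-80 427 [-37. -90. -80.] [ 37.  21. -70.]
-70 136 [-35. -90. -70.] [ 36. -31. -65.]
-40 7 [ 10. -13. -34.] [ 11.  11. -31.]
-30 41 [  9. -15. -30.] [ 11.  16. -20.]
-20 41 [ 10. -16. -19.] [ 11.  15. -10.]
-10 19 [  9. -12. -10.] [11.  8. -0.]
0 1 [9. 1. 0.] [9. 1. 0.]
```

The depth points confirm the shut fingers sit at the TCP, about ±10 mm by ±16 mm. The wide body starts 66 mm above the tips and stays clear of everything. Now I'll press.

jog_arm(increments=[{"slide": [-1,-1,5],"roll": 0,"gripper": 0},{"slide": [-2,-2,12],"roll": 0,"gripper": 0},{"slide": [-2,-3,20],"roll": 0,"gripper": 0},{"slide": [-2,-3,27],"roll": 0,"gripper": 0},{"slide": [-2,-3,33],"roll": 0,"gripper": 0},{"slide": [-2,-3,38],"roll": 0,"gripper": 0},{"slide": [-2,-3,42],"roll": 0,"gripper": 0},{"slide": [-2,-3,45],"roll": 0,"gripper": 0},{"slide": [-2,-3,47],"roll": 0,"gripper": 0},{"slide": [-2,-3,47],"roll": 0,"gripper": 0}])

```text
clock: 3.53
position: [0.4763, -0.3221, 0.0616]
ee_rot: [-0.456, -3.108, -0.001]
force: [-1.0, 3.8, 4.8]
width: 0.004
```

```bash
python3 -c "
from h import *
to(.474,-.326,.0605)"
```

```text
pos [ 0.4763 -0.3221  0.0616] slide [ 1.  -4.4  1.1] z axis [-0.     0.001 -1.   ] q [ 0.24  0.56  0.37  1.89 -0.29  0.74  2.05] f [-1.    3.76  4.79] w 0.004 t 3.5333
```

jog_arm(increments=[{"slide": [0,0,1],"roll": 0,"gripper": 0},{"slide": [0,0,2],"roll": 0,"gripper": 0},{"slide": [0,0,3],"roll": 0,"gripper": 0},{"slide": [0,0,3],"roll": 0,"gripper": 0},{"slide": [0,0,3],"roll": 0,"gripper": 0},{"slide": [0,0,3],"roll": 0,"gripper": 0},{"slide": [0,0,3],"roll": 0,"gripper": 0},{"slide": [0,0,3],"roll": 0,"gripper": 0},{"slide": [0,0,3],"roll": 0,"gripper": 0},{"slide": [0,0,3],"roll": 0,"gripper": 0}])

```text
clock: 4.37
position: [0.4765, -0.3222, 0.0609]
ee_rot: [0.457, 3.107, 0.002]
force: [-7.1, 7.1, 28.6]
width: 0.004
```

```bash
python3 -c "
from h import *
to(.474,-.326,.14)
im=grab('side');cv2.imwrite('pics/side2.png',cv2.resize(im['frame'][200:320,220:350],None,fx=5,fy=5,interpolation=cv2.INTER_CUBIC))
to(.474,-.326,.14)"
```

```text
pos [ 0.4765 -0.3222  0.0609] slide [  1.2  -4.2 -79.1] z axis [ 0.001  0.001 -1.   ] q [ 0.24  0.56  0.37  1.89 -0.29  0.74  2.06] f [-7.12  7.14 28.59] w 0.004 t 4.3667
pos [ 0.4764 -0.3222  0.0609] slide [  1.2  -4.2 -79.1] z axis [ 0.001  0.001 -1.   ] q [ 0.24  0.56  0.37  1.89 -0.29  0.74  2.06] f [-6.45  7.88 28.93] w 0.004 t 4.4167
```

View pics/side2.png

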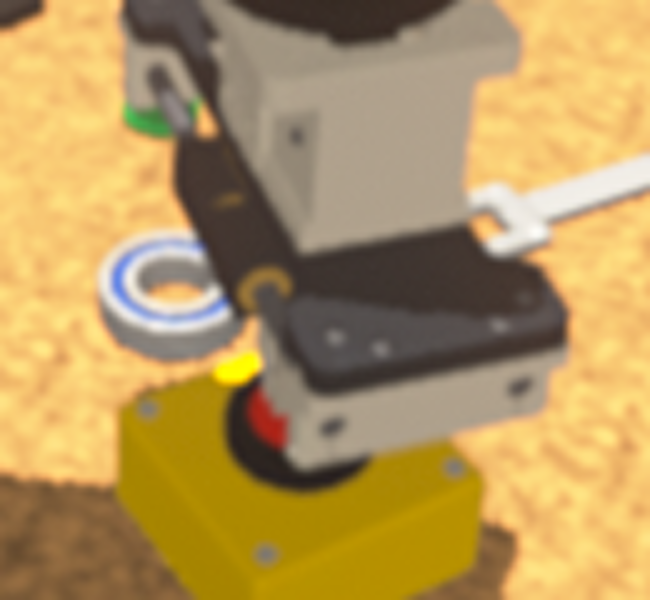

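The picture shows the fingers on the red button, inside the black collar. The tips stopped at z = 0.0609 with about 29 N, so the button is against its stop (61 mm). Now I'll lift off.

jog_arm(increments=[{"slide": [0,0,-5],"roll": 0,"gripper": 0},{"slide": [0,0,-13],"roll": 0,"gripper": 0},{"slide": [0,0,-25],"roll": 0,"gripper": 0},{"slide": [0,0,-38],"roll": 0,"gripper": 0},{"slide": [0,0,-52],"roll": 0,"gripper": 0},{"slide": [0,0,-66],"roll": 0,"gripper": 0},{"slide": [0,0,-76],"roll": 0,"gripper": 0},{"slide": [0,0,-82],"roll": 0,"gripper": 0},{"slide": [0,0,-82],"roll": 0,"gripper": 0},{"slide": [0,0,-82],"roll": 0,"gripper": 0}])

```text
clock: 5.25
position: [0.4763, -0.3227, 0.1408]
ee_rot: [0.457, 3.108, -0.0]
force: [0.2, 1.2, -0.1]
width: -0.0
```

```bash
python3 -c "
from h import *
to(.565,-.102,.12)
im=grab('side');cv2.imwrite('pics/side3.png',cv2.resize(im['frame'][200:320,220:350],None,fx=5,fy=5,interpolation=cv2.INTER_CUBIC))
m=cv2.inRange(cv2.cvtColor(im['frame'],cv2.COLOR_BGR2HSV),(0,150,60),(6,255,255));k=np.zeros_like(m);k[260:330,240:320]=m[260:330,240:320]
v,u=np.nonzero(k);P=np.array([dep(im,p) for p in zip(u,v)]);print(len(P),np.median(P,0))"
```

```text
pos [ 0.4763 -0.3227  0.1408] slide [-21.4 236.9  20.8] z axis [ 0. -0. -1.] q [ 0.2   0.46  0.42  1.83 -0.23  0.9   2.01] f [ 0.22  1.22 -0.1 ] w -0.0 t 5.25
331 [ 0.47149937 -0.32811615  0.06607011]
```

View pics/side3.png

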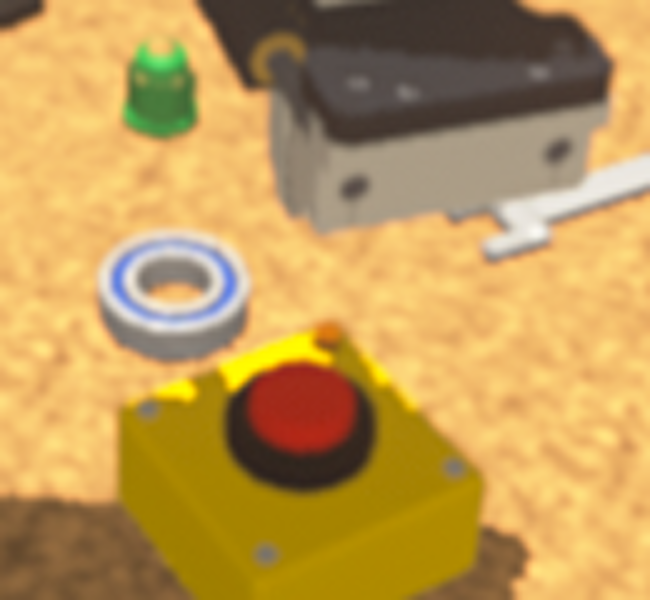

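The button is back up (red face at 66 mm by depth) and the nut stands untouched at crop (160,90). I'll move above the nut at z = 0.12.

jog_arm(increments=[{"slide": [-1,10,1],"roll": 0,"gripper": 0},{"slide": [-3,30,3],"roll": 0,"gripper": 0},{"slide": [-6,62,6],"roll": 0,"gripper": 0},{"slide": [-9,96,9],"roll": 0,"gripper": 0},{"slide": [-12,130,12],"roll": 0,"gripper": 0},{"slide": [-15,164,15],"roll": 0,"gripper": 0},{"slide": [-18,196,18],"roll": 0,"gripper": 0},{"slide": [-20,220,20],"roll": 0,"gripper": 0},{"slide": [-21,234,21],"roll": 0,"gripper": 0},{"slide": [-21,237,21],"roll": 0,"gripper": 0}])

```text
clock: 6.13
position: [0.5651, -0.0979, 0.1187]
ee_rot: [-0.449, -3.108, -0.002]
force: [-0.2, -1.0, 0.1]
width: 0.003
```

```bash
python3 -c "
from h import *
to(.565,-.102,.068)
im=grab('side');cv2.imwrite('pics/side4.png',cv2.resize(im['frame'][120:240,180:310],None,fx=5,fy=5,interpolation=cv2.INTER_CUBIC))
to(.565,-.102,.068)"
```

```text
pos [ 0.5651 -0.0979  0.1187] slide [-1.2 -4.  50.7] z axis [-0.001  0.001 -1.   ] q [-0.19  0.48  0.38  1.85 -0.23  0.86  1.59] f [-0.18 -1.01  0.13] w 0.003 t 6.1333
pos [ 0.5646 -0.0997  0.119 ] slide [-1.1 -2.1 51. ] z axis [-0.001  0.    -1.   ] q [-0.19  0.48  0.38  1.85 -0.23  0.86  1.59] f [ 0.86 -0.14  0.16] w 0.008 t 6.1833
```

View pics/side4.png

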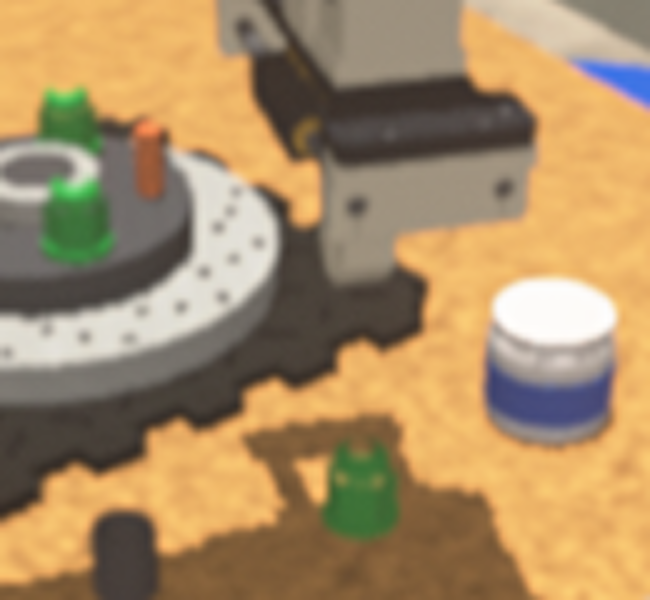

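The fingertips are at crop (360,280), directly over the nut's top at crop (360,445). I'll lower them to about 32 mm above it.

jog_arm(increments=[{"slide": [-1,-1,4],"roll": 0,"gripper": 0},{"slide": [-1,-2,12],"roll": 0,"gripper": 0},{"slide": [-1,-2,22],"roll": 0,"gripper": 0},{"slide": [-1,-2,32],"roll": 0,"gripper": 0},{"slide": [-1,-2,40],"roll": 0,"gripper": 0},{"slide": [-1,-2,46],"roll": 0,"gripper": 0},{"slide": [-1,-2,49],"roll": 0,"gripper": 0},{"slide": [-1,-2,50],"roll": 0,"gripper": 0},{"slide": [-1,-2,50],"roll": 0,"gripper": 0},{"slide": [-1,-2,50],"roll": 0,"gripper": 0}])

```text
clock: 7.02
position: [0.5652, -0.104, 0.07]
ee_rot: [0.457, 3.108, 0.0]
force: [1.0, -0.0, 0.5]
width: 0.004
```

```bash
python3 -c "
from h import *
to(.565,-.102,.068)
im=grab('side');cv2.imwrite('pics/side5.png',cv2.resize(im['frame'][120:240,180:310],None,fx=5,fy=5,interpolation=cv2.INTER_CUBIC))
im=grab('top');cv2.imwrite('pics/top5.png',im['frame'])
to(.565,-.102,.068)"
```

```text
pos [ 0.5652 -0.104   0.07  ] slide [0.8 1.8 2. ] z axis [ 0.001 -0.    -1.   ] q [-0.16  0.55  0.36  1.89 -0.27  0.75  1.62] f [ 1.02 -0.03  0.5 ] w 0.004 t 7.0167
pos [ 0.5653 -0.1039  0.0701] slide [0.9 1.8 2.1] z axis [ 0.001 -0.    -1.   ] q [-0.16  0.55  0.36  1.89 -0.27  0.75  1.62] f [-0.77 -0.48 -1.1 ] w 0.006 t 7.1167
```

View pics/side5.png

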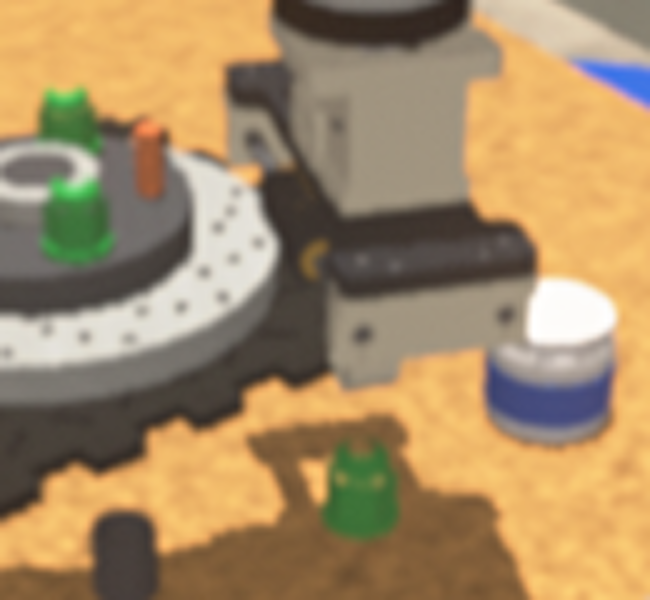

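View pics/top5.png

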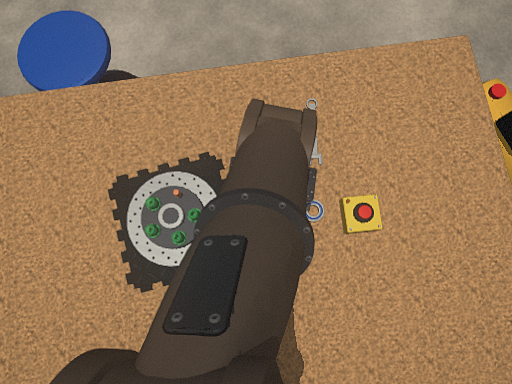

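The fingertips are centred about 34 mm over the nut: tip at crop (365,380), nut top at crop (362,445). The button at top view (365,212) is up. I'll hold here for 2.5 s.

jog_arm(increments=[{"slide": [0,1,0],"roll": 0,"gripper": 0},{"slide": [0,1,0],"roll": 0,"gripper": 0},{"slide": [0,1,0],"roll": 0,"gripper": 0},{"slide": [0,1,0],"roll": 0,"gripper": 0},{"slide": [0,1,0],"roll": 0,"gripper": 0},{"slide": [0,1,0],"roll": 0,"gripper": 0},{"slide": [0,1,0],"roll": 0,"gripper": 0},{"slide": [0,1,0],"roll": 0,"gripper": 0},{"slide": [0,1,0],"roll": 0,"gripper": 0},{"slide": [0,1,0],"roll": 0,"gripper": 0}])

```text
clock: 7.95
position: [0.5652, -0.103, 0.0697]
ee_rot: [0.457, 3.108, 0.0]
force: [0.3, -0.5, -0.2]
width: 0.011
```

jog_arm(increments=[{"slide": [0,0,0],"roll": 0,"gripper": 0},{"slide": [0,0,0],"roll": 0,"gripper": 0},{"slide": [0,0,0],"roll": 0,"gripper": 0},{"slide": [0,0,0],"roll": 0,"gripper": 0},{"slide": [0,0,0],"roll": 0,"gripper": 0},{"slide": [0,0,0],"roll": 0,"gripper": 0},{"slide": [0,0,0],"roll": 0,"gripper": 0},{"slide": [0,0,0],"roll": 0,"gripper": 0},{"slide": [0,0,0],"roll": 0,"gripper": 0},{"slide": [0,0,0],"roll": 0,"gripper": 0}])

```text
clock: 8.78
position: [0.5653, -0.103, 0.0697]
ee_rot: [0.457, 3.108, 0.0]
force: [-0.0, -0.2, -0.4]
width: 0.007
```

jog_arm(increments=[{"slide": [0,0,0],"roll": 0,"gripper": 0},{"slide": [0,0,0],"roll": 0,"gripper": 0},{"slide": [0,0,0],"roll": 0,"gripper": 0},{"slide": [0,0,0],"roll": 0,"gripper": 0},{"slide": [0,0,0],"roll": 0,"gripper": 0},{"slide": [0,0,0],"roll": 0,"gripper": 0},{"slide": [0,0,0],"roll": 0,"gripper": 0},{"slide": [0,0,0],"roll": 0,"gripper": 0},{"slide": [0,0,0],"roll": 0,"gripper": 0},{"slide": [0,0,0],"roll": 0,"gripper": 0}])

```text
clock: 9.62
position: [0.5653, -0.103, 0.0697]
ee_rot: [0.457, 3.108, 0.0]
force: [-0.8, 0.4, -0.6]
width: 0.003
```

```bash
python3 -c "
from h import *
to(.565,-.102,.19);to(.585,.120,.19)"
```

```text
pos [ 0.5653 -0.103   0.0697] slide [   0.5    0.9 -120.3] z axis [ 0.  0. -1.] q [-0.16  0.55  0.36  1.89 -0.27  0.75  1.62] f [-0.77  0.38 -0.57] w 0.003 t 9.6167
pos [ 0.5653 -0.103   0.0697] slide [  45.3  219.2 -120.3] z axis [ 0.  0. -1.] q [-0.16  0.55  0.36  1.89 -0.27  0.75  1.62] f [-0.77  0.38 -0.57] w 0.003 t 9.6167
```

The nut hold is done. Next I'll lift straight up, then go across to above the stud.

jog_arm(increments=[{"slide": [0,0,-6],"roll": 0,"gripper": 0},{"slide": [0,0,-18],"roll": 0,"gripper": 0},{"slide": [0,0,-34],"roll": 0,"gripper": 0},{"slide": [0,0,-52],"roll": 0,"gripper": 0},{"slide": [0,0,-70],"roll": 0,"gripper": 0},{"slide": [0,0,-88],"roll": 0,"gripper": 0},{"slide": [0,0,-104],"roll": 0,"gripper": 0},{"slide": [0,0,-115],"roll": 0,"gripper": 0},{"slide": [0,0,-120],"roll": 0,"gripper": 0},{"slide": [0,0,-120],"roll": 0,"gripper": 0}])

```text
clock: 10.45
position: [0.5659, -0.1031, 0.1912]
ee_rot: [0.457, 3.106, 0.001]
force: [1.2, -0.0, 0.7]
width: 0.007
```

jog_arm(increments=[{"slide": [2,9,0],"roll": 0,"gripper": 0},{"slide": [6,29,0],"roll": 0,"gripper": 0},{"slide": [12,58,0],"roll": 0,"gripper": 0},{"slide": [19,90,0],"roll": 0,"gripper": 0},{"slide": [26,124,0],"roll": 0,"gripper": 0},{"slide": [33,158,0],"roll": 0,"gripper": 0},{"slide": [38,186,0],"roll": 0,"gripper": 0},{"slide": [42,206,0],"roll": 0,"gripper": 0},{"slide": [44,216,0],"roll": 0,"gripper": 0},{"slide": [45,219,0],"roll": 0,"gripper": 0}])

```text
clock: 11.28
position: [0.5844, 0.1225, 0.1885]
ee_rot: [-0.451, -3.107, 0.0]
force: [-0.8, -0.2, -0.4]
width: 0.009
```

```bash
python3 -c "
from h import *
to(.585,.12,.125)
im=grab('side');cv2.imwrite('pics/side6.png',cv2.resize(im['frame'][80:200,130:260],None,fx=5,fy=5,interpolation=cv2.INTER_CUBIC))
to(.585,.12,.125)"
```

```text
pos [0.5844 0.1225 0.1885] slide [-1.4 -2.2 63.5] z axis [-0.002  0.    -1.   ] q [-0.56  0.43  0.37  1.71 -0.18  1.03  1.16] f [-0.8  -0.15 -0.4 ] w 0.009 t 11.2833
pos [0.5845 0.1211 0.1888] slide [-0.8 -0.8 63.8] z axis [-0.002 -0.    -1.   ] q [-0.55  0.43  0.37  1.71 -0.18  1.03  1.16] f [-0.17  1.02 -0.5 ] w 0.007 t 11.3333
```

View pics/side6.png

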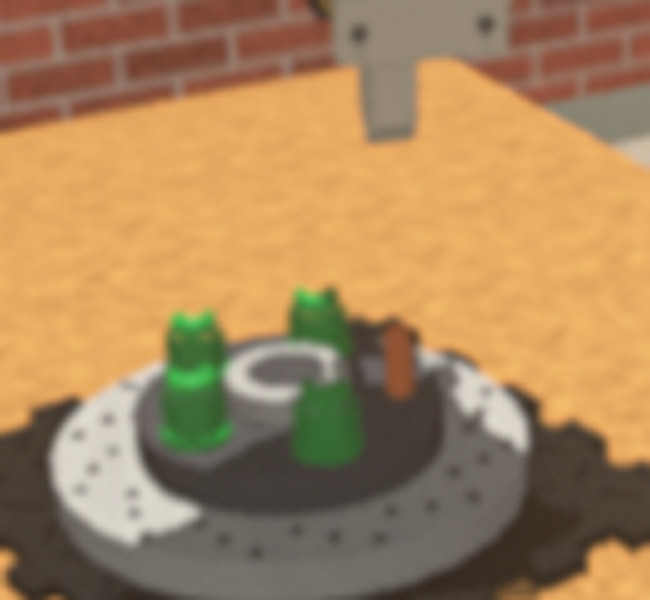

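The fingertips at crop (392,137) stand over the copper stud's tip at crop (398,325). I'll lower them to about 33 mm above it.

jog_arm(increments=[{"slide": [0,0,4],"roll": 0,"gripper": 0},{"slide": [0,0,12],"roll": 0,"gripper": 0},{"slide": [0,0,23],"roll": 0,"gripper": 0},{"slide": [0,0,35],"roll": 0,"gripper": 0},{"slide": [0,0,46],"roll": 0,"gripper": 0},{"slide": [0,0,55],"roll": 0,"gripper": 0},{"slide": [0,0,61],"roll": 0,"gripper": 0},{"slide": [0,0,63],"roll": 0,"gripper": 0},{"slide": [0,0,63],"roll": 0,"gripper": 0},{"slide": [0,0,63],"roll": 0,"gripper": 0}])

```text
clock: 12.17
position: [0.5854, 0.1196, 0.127]
ee_rot: [0.457, 3.108, 0.0]
force: [-0.4, -0.4, 0.2]
width: 0.01
```

```bash
python3 -c "
from h import *
to(.585,.12,.125)
im=grab('side');cv2.imwrite('pics/side7.png',cv2.resize(im['frame'][80:200,130:260],None,fx=5,fy=5,interpolation=cv2.INTER_CUBIC))
im=grab('top');cv2.imwrite('pics/top7.png',im['frame'])
to(.585,.12,.125)"
```

```text
pos [0.5854 0.1196 0.127 ] slide [0.5 0.2 2. ] z axis [ 0.  0. -1.] q [-0.53  0.5   0.35  1.78 -0.21  0.9   1.19] f [-0.39 -0.35  0.2 ] w 0.01 t 12.1667
pos [0.5856 0.1197 0.1273] slide [0.7 0.1 2.3] z axis [ 0.001  0.    -1.   ] q [-0.53  0.5   0.35  1.78 -0.21  0.9   1.19] f [-0.73 -0.05 -0.7 ] w 0.006 t 12.2667
```

View pics/side7.png

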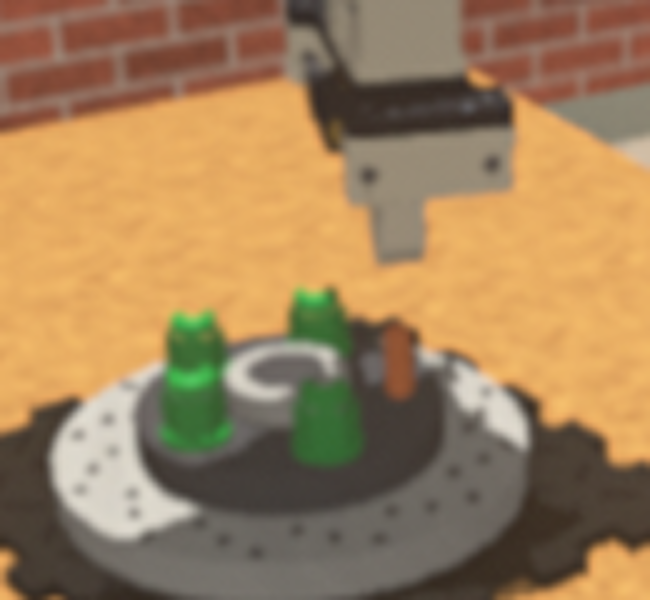

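View pics/top7.png

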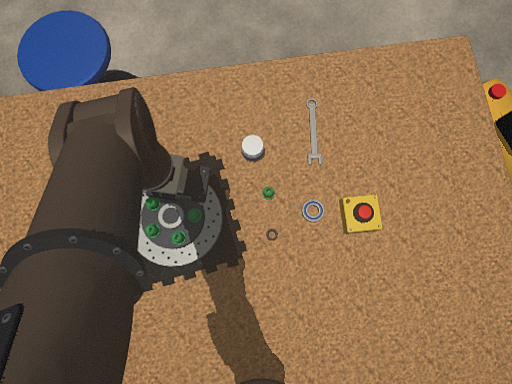

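The tips at crop (400,260) are centred over the stud tip at crop (398,325), about 36 mm above it. In the top view the nut, tin, bearing, socket and spanner sit where they started. I'll hold here for 2.5 s.

jog_arm(increments=[{"slide": [0,0,2],"roll": 0,"gripper": 0},{"slide": [0,0,2],"roll": 0,"gripper": 0},{"slide": [0,0,2],"roll": 0,"gripper": 0},{"slide": [0,0,2],"roll": 0,"gripper": 0},{"slide": [0,0,2],"roll": 0,"gripper": 0},{"slide": [0,0,2],"roll": 0,"gripper": 0},{"slide": [0,0,2],"roll": 0,"gripper": 0},{"slide": [0,0,2],"roll": 0,"gripper": 0},{"slide": [0,0,2],"roll": 0,"gripper": 0},{"slide": [0,0,2],"roll": 0,"gripper": 0}])

```text
clock: 13.1
position: [0.5851, 0.1197, 0.1247]
ee_rot: [-0.457, -3.108, -0.0]
force: [0.6, -0.0, -0.1]
width: 0.007
```

jog_arm(increments=[{"slide": [0,0,0],"roll": 0,"gripper": 0},{"slide": [0,0,0],"roll": 0,"gripper": 0},{"slide": [0,0,0],"roll": 0,"gripper": 0},{"slide": [0,0,0],"roll": 0,"gripper": 0},{"slide": [0,0,0],"roll": 0,"gripper": 0},{"slide": [0,0,0],"roll": 0,"gripper": 0},{"slide": [0,0,0],"roll": 0,"gripper": 0},{"slide": [0,0,0],"roll": 0,"gripper": 0},{"slide": [0,0,0],"roll": 0,"gripper": 0},{"slide": [0,0,0],"roll": 0,"gripper": 0}])

```text
clock: 13.93
position: [0.5852, 0.1197, 0.1248]
ee_rot: [0.457, 3.108, 0.0]
force: [-0.0, -0.5, 0.2]
width: 0.003
```

jog_arm(increments=[{"slide": [0,0,0],"roll": 0,"gripper": 0},{"slide": [0,0,0],"roll": 0,"gripper": 0},{"slide": [0,0,0],"roll": 0,"gripper": 0},{"slide": [0,0,0],"roll": 0,"gripper": 0},{"slide": [0,0,0],"roll": 0,"gripper": 0},{"slide": [0,0,0],"roll": 0,"gripper": 0},{"slide": [0,0,0],"roll": 0,"gripper": 0},{"slide": [0,0,0],"roll": 0,"gripper": 0},{"slide": [0,0,0],"roll": 0,"gripper": 0},{"slide": [0,0,0],"roll": 0,"gripper": 0}])

```text
clock: 14.77
position: [0.5852, 0.1197, 0.1247]
ee_rot: [0.457, 3.108, 0.0]
force: [0.1, -0.2, -0.6]
width: 0.006
```

```bash
python3 -c "
from h import *
to(.585,.12,.125)
im=grab('top')
m=cv2.inRange(cv2.cvtColor(im['frame'],cv2.COLOR_BGR2HSV),(50,80,30),(90,255,255))[180:205,255:285]
print('nut px',np.argwhere(m).mean(0)[::-1]+[255,180])
S=grab('side');m=cv2.inRange(cv2.cvtColor(S['frame'],cv2.COLOR_BGR2HSV),(0,150,60),(6,255,255));k=np.zeros_like(m);k[260:330,240:320]=m[260:330,240:320]
v,u=np.nonzero(k);P=np.array([dep(S,p) for p in zip(u,v)]);print('button',np.median(P,0))
arm.sign_off()"
```

```text
pos [0.5852 0.1197 0.1247] slide [ 0.3  0.2 -0.3] z axis [ 0.  0. -1.] q [-0.53  0.5   0.35  1.78 -0.21  0.89  1.19] f [ 0.05 -0.16 -0.55] w 0.006 t 14.7667
nut px [267.77777778 192.26262626]
button [ 0.47148091 -0.32785781  0.06627461]
the job is handed in; nothing more can be done
```

I pressed the call button with the shut fingers, held them over the loose green nut, then over the bare stud, and handed the job in still pointing there. It took about 15 of the 51 s; the hand-in gave no verdict.

- **Button:** the fingertips stopped at z = 0.061 m under about 29 N, which is the button's fully-down height. Before hand-in it was back up, its top at 66 mm by depth.
- **Nut:** I held for about 2.5 s with the tips about 34 mm above it. At the end it was at the same place in the image, (267.8, 192.3).
- **Stud:** I held for about 2.5 s and finished there with the tips about 34 mm above the stud tip. The arm read within 1 mm sideways of the measured stud position, and the force reading showed only noise.
- **Other things on the bench:** the top view during the stud hold showed the tin, socket, bearing and spanner where they began. I checked these by eye, not by measurement.
- **Small disagreements:** triangulating the button gave 63 mm instead of 67 mm, though depth gave 67 mm. The two views differed by 2–4 mm sideways on the points, well inside the 20 mm allowed. No check failed.

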